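# Feed a vial carrier down the infeed chute to the escapement stop

## Task

Pick up the round blue vial carrier, keep it upright, stand it flat in the open loading bay at the high end of the sloped infeed chute and let go of it. Then push it down the chute, past the spring detent, until it rests against the orange sprung stop with the stop pressed in by a few millimetres; push gently, because pressing the stop in too far (more than about 8 mm) trips the escapement. Leave the carrier there, and do not knock the tube rack, the tub or the bottle about.

Things in the scene. Friction and masses are not known exactly. Their poses are not given: they have to be found in the camera images.
- carrier_center (a point): Centre (32 mm above the underside) of the loose carrier: blue puck 56 mm across, 30 mm high, with a glass neck (21 mm across, 30 to 44 mm up) and a red cap (25 mm across, 44 to 64 mm up) on its axis, z up out of the cap. About 0.2 kg, upright on the bench at first. Grasp the cap from above, fingertips 33 to 40 mm above the underside.
- chute: Fixed aluminium chute with blue guides, falling 12 degrees along its own +x (z vertical); origin on the bench under its middle. Floor at slope distance u: local x 0.978u, y 0, z 0.068-0.208u; floor normal (0.208,0,0.978); u from -175 mm (high end, open) to 175 mm, where a housing 85 mm wide, 48 mm high begins. Channel 60 mm wide between the walls. Friction holds the carrier on the slope.
- chute_bay (a point): Mid-floor point of the loading bay (u = -105 mm), where the carrier is stood flat on the sloped floor. The bay is open above from u = -175 to -75 mm; walls 14 mm high, with blue guides flaring outward above them to 25 mm above the floor.
- chute_detent (a point): Mid-floor point (u = -20 mm) beside the white sprung detent nose, which sticks 8 mm out of the +y wall; the carrier squeezes past with a few N of extra push. Here and on to u = 160 mm walls are 38 mm high; lips (from u = 5 mm, 34 to 38 mm above the floor) hold the carrier down and leave a 46 mm slot, open above, for shut fingers to follow behind it.
- chute_low (a point): Mid-floor point at u = 100 mm, the middle of the stop's setting range. The stop is an orange pad 48 mm wide, 26 mm high, facing up the slope. Its face is set differently each time, anywhere from u = 83 to 117 mm, and this point does not follow it: find it by feel. Touching it, the carrier's centre lies 28 mm up the slope from the face.
- stop (a joint): How far (m) the orange stop pad is pressed in, down the slope: 0 free, spring 1 N per mm, end of travel 16 mm; it trips beyond 9 mm. When the push is taken away the spring moves the carrier back a little until friction holds it against the pad, still pressed in about 1 mm.
- rack: Bystander: blue tube rack, 85 x 125 x 40 mm with small white caps to 52 mm; origin under its centre.
- tub: Bystander: white plastic tub, 150 mm across, 150 mm high; origin under its centre.
- bottle: Bystander: amber bottle, 60 mm across, 130 mm high; origin under its centre.
Things that resemble listed ones, but are neither listed nor needed, are in the scene too. Of the things like the part that bears carrier_center, leave any that is green; of the rest the smaller one is meant.

How it is judged:
On the way, in this order (a step that is already met when the one before it is completed fails the run):
1. the carrier stands flat on the sloped floor of the loading bay, let go of (x of carrier_center in the frame of chute between -0.135 and -0.065 m and y of carrier_center in the frame of chute between -0.006 and 0.006 m and angle between carrier_center's own z axis and vertical between 0.15 and 0.27 rad and contact force between the fingers and carrier below 0.05 N and contact force between carrier and chute above 0.3 N), for 0.2 s.
2. the carrier, under the lips at the low end, has pressed the stop in by at least 1 mm (value of joint stop above 0.001 m and x of carrier_center in the frame of chute above 0.045 m), for 0.1 s.
At the end, for the whole second after the job is handed in: The carrier rests at the low end of the chute (its centre 45 to 115 mm beyond the chute's origin along local x, within 6 mm of the middle of the channel, its axis tilted 0.15 to 0.27 rad, that is flat on the slope), standing still, with the stop pressed in by 0.5 to 9 mm by the carrier alone (x of carrier_center in the frame of chute between 0.045 and 0.115 m and y of carrier_center in the frame of chute between -0.006 and 0.006 m and angle between carrier_center's own z axis and vertical between 0.15 and 0.27 rad and value of joint stop between 0.0005 and 0.009 m and linear speed of carrier below 0.01 m/s); the robot touches nothing.
It fails at once if the escapement is tripped: the stop is pressed in more than 9 mm (value of joint stop above 0.009 m).
It fails at once if the carrier is tipped over (more than 0.8 rad) (angle between carrier_center's own z axis and vertical above 0.8 rad).
It fails at once if the tube rack is pushed more than 30 mm away, or tipped (distance of rack from where it was at the start of the episode above 0.03 m or angle between rack's own z axis and vertical above 0.4 rad).
It fails at once if the tub is pushed more than 30 mm away, or tipped (distance of tub from where it was at the start of the episode above 0.03 m or angle between tub's own z axis and vertical above 0.4 rad).
It fails at once if the bottle is pushed more than 30 mm away, or tipped (distance of bottle from where it was at the start of the episode above 0.03 m or angle between bottle's own z axis and vertical above 0.4 rad).
It also fails if it takes over 67 s, if anything falls off the work surface, if the arm or the gripper's body presses on something with over 40 N, if the wrist force passes 120 N, or if a joint passes its speed limit or range.

## Robot

A 6-joint arm with a two-finger parallel gripper is mounted at the origin on the work surface. World frame = base frame: x ahead of the robot, y to its left, z up, the work surface at z = 0. Lengths are in m, angles in rad, forces in N, time in s.
With the tool pointing down it reaches from about 0.3 to 0.875 m from the base axis. Payload 6.4 kg.
Tool frame: the origin (TCP) lies at the very end of the fingers, on their centre line; the grasp point (between the pads) lies 19 mm behind it; z points along the fingers, y is the line along which they close (so a half turn about z gives the same grasp; the last joint's range is limited). The gripper opens to 85 mm and grips with 20 to 120 N. Pads are 22 mm wide; open, the fingers measure 114 mm over their backs; the gripper's body (76 mm by 85 mm) begins 54 mm behind the grasp point. The pads swing forward as they close: fully open they stand 13 mm farther back than shut.
Start: joints at [-1.445, 0.181, 1.607, -0, 1.354, -0.206], TCP at [0.187, -0.544, 0.231] pointing down, gripper open.
Joint ranges: [-2.99, 2.99], [-0.89, 2.07], [0.3, 2.58], [-1.14, 4.28], [0, 2.63], [-3.12, 3.12]. Speed limits (rad/s): [2.57, 2.57, 3.01, 3.14, 3.14, 3.14].

## Interface

Orientations are given as a unit quaternion [w, x, y, z].
In Python, from bench import ctrl, camera, calibration, order, outline_of gives the robot as it stands.
- The arm moves only by the tool move_arm, never from a script. Its argument "series" is a list that holds one entry, the list of rows, each a list of 5 numbers: the opening, from 0 (shut) to 1 (fully open), then the shift along the tool's x, y, z in mm, then the turn about the tool's z in rad. A call has exactly 10 rows; each row is the pose to reach, as a shift and turn from the pose commanded when the call began, along the tool's axes at that moment; what a row does not reach only later rows make up. A row lasts 1/12 s, in which the tool goes at most 41.7 mm and 7.16 degrees, less where a joint would pass 70% of its speed; a pose out of reach is approached as far as the arm can. A call with a gripper value outside its range is refused whole. The fingers move at their own pace and stop on an object; the grip force is fixed at half the most. Time passes only in rows, so rows that repeat a pose let the fingers close, or fill a call up. It gives the time, the measured TCP pose, the force, the opening and the grip force at its end, in the units of the state.
- ctrl.get_obs(): the state, without advancing time (a new reading comes with each control period).
- camera(name): name is "scene" or "top"; returns (picture, depth): 420x560x3 uint8, blue, green, red; 420x560 float32, m along the optical axis (not along the pixel's ray), 0 where there is no reading.
- calibration(name): a dict with "intrinsics" (3x3 intrinsics, pixels), "rvec" (rotation vector, rad) and "tvec" (3), from world to camera coordinates, as OpenCV has them. Camera axes: x right, y down, z forward; pixel columns grow to the right and rows downward; lengths in m; the calibration is good to about 2 mm. A picture is of the moment at which its call begins. calibration takes no time and is no camera call.
- order.hand_in(): hands the job in; it is judged then, once.
Trained networks look in the newest picture that a camera, given by its name, has taken for a name from the list of things; names that differ only in an ending like _2 or _b are one class to them, and where a whole thing is asked for, a point or a joint stands for the part that bears it (a point fixed in the world has none). Each returns a list of dicts, best first, with "conf" (0 to 1); they miss things now and then, are a little off and sometimes report something else, mostly with a low value. They report only what shows in the picture. A call takes as long as a camera call. They do not tell look-alikes from the thing itself.
- outline_of(target, camera): "region" (420x560 bool, what is visible of it) and "bbox" ([centre column, centre row, width, height] in pixels, round what is visible of it).
The state is a dict: "time_s": time; "q": joint angles; "dq": joint speeds; "joint_efforts": joint torques, N m; "eef_pos": TCP position; "eef_rot": TCP orientation; "wrist_force": force on the tool from outside, world axes, zero at the start; "torque": the same for the moment, N m; "opening": opening from 0.0 (shut) to 1.0 (fully open); "grasp_force": force on a finger pad.
Only numpy, scipy, OpenCV 4.12 (cv2) and the standard library are available. Lean on these libraries where they do the work, as an engineer would, in place of code of your own. Each camera call takes 0.05 s, during which the arm holds its last target. There are 200 camera calls.

## Working session

There is one attempt and no reset: what is moved stays moved. The work goes in short steps, Python scripts to look and compute and a tool call to move; the robot and the scene stay as the last step left them, time stands still between calls to the robot, and variables do not carry over. Pictures are saved under pics/ and viewed, at most 10 in all, crops included, and the job is handed in when it is done.

Besides the shell and the picture viewer there is one more tool, called by a JSON object that holds its "method" and its "body". move_arm: Moves the arm, as the interface text tells. Its arguments: {"type":"object","properties":{"series":{"type":"array","items":{"type":"array","items":{"type":"array","items":{"type":"number"}}}}},"required":["series"]}

```bash
mkdir -p pics; cat > h.py <<'E'
import numpy as np, cv2
from bench import ctrl, camera, calibration, order, outline_of
def cal(n):
    c=calibration(n); R=cv2.Rodrigues(np.array(c["rvec"],float))[0]
    return np.array(c["intrinsics"],float),R,np.array(c["tvec"],float).ravel()
def cloud(n,depth):
    K,R,t=cal(n); v,u=np.mgrid[0:depth.shape[0],0:depth.shape[1]]
    p=np.stack([(u-K[0,2])/K[0,0]*depth,(v-K[1,2])/K[1,1]*depth,depth],-1)
    return (p-t)@R
E
python3 - <<'E'
from h import *
for n in("scene","top"):
    im,d=camera(n); cv2.imwrite(f"pics/{n}0.png",im); np.savez(f"{n}0.npz",im=im,d=d)
    P=cloud(n,d)
    for k in("carrier_center","chute","rack","tub","bottle"):
        for r in outline_of(k,n):
            m=r["region"]&(d>0)
            q=P[m]; print(n,k,round(r["conf"],2),np.round(r["bbox"]),np.median(q,0).round(3) if len(q) else None,np.percentile(q,98,axis=0).round(3) if len(q) else None,np.percentile(q,2,axis=0).round(3) if len(q) else None)
o=ctrl.get_obs();print(o["time_s"],o["eef_pos"],o["eef_rot"],o["opening"],o["wrist_force"])
E
```

```text
scene carrier_center 0.74 [189. 189.  33.  38.] [ 0.404 -0.194  0.042] [ 0.429 -0.163  0.09 ] [ 0.365 -0.234  0.008]
scene carrier_center 0.61 [113. 240.  26.  25.] [ 0.567 -0.344  0.03 ] [ 0.586 -0.324  0.066] [ 0.537 -0.376  0.004]
scene carrier_center 0.59 [156. 223.  23.  29.] [ 0.509 -0.248  0.03 ] [ 0.527 -0.228  0.065] [ 0.482 -0.277  0.007]
scene chute 0.89 [287. 260. 179. 109.] [0.601 0.059 0.071] [0.678 0.26  0.118] [ 0.525 -0.109  0.003]
scene rack 0.92 [ 92. 288.  71.  53.] [ 0.694 -0.35   0.039] [ 0.736 -0.291  0.051] [ 0.64  -0.419  0.001]
scene tub 0.91 [436. 194.  72.  80.] [0.359 0.415 0.095] [0.453 0.48  0.151] [0.312 0.344 0.009]
scene bottle 0.85 [339. 174.  26.  40.] [0.339 0.192 0.077] [0.352 0.221 0.132] [0.301 0.165 0.003]
top carrier_center 0.77 [397. 216.  23.  21.] [ 0.496 -0.249  0.031] [ 0.523 -0.229  0.066] [ 0.474 -0.28   0.006]
top carrier_center 0.74 [435. 145.  55.  41.] [ 0.682 -0.353  0.04 ] [ 0.73  -0.293  0.053] [ 0.638 -0.416  0.009]
top carrier_center 0.73 [376. 256.  35.  29.] [ 0.39  -0.194  0.042] [ 0.424 -0.164  0.091] [ 0.357 -0.234  0.014]
top carrier_center 0.59 [432. 192.  26.  26.] [ 0.555 -0.345  0.031] [ 0.583 -0.325  0.067] [ 0.532 -0.377  0.008]
top chute 0.77 [271. 177. 163.  73.] [0.587 0.053 0.076] [0.662 0.26  0.121] [ 0.522 -0.113  0.004]
top rack 0.9 [434. 146.  54.  42.] [ 0.681 -0.356  0.04 ] [ 0.731 -0.293  0.052] [ 0.637 -0.421  0.004]
top tub 0.79 [126. 259.  79.  64.] [0.381 0.442 0.07 ] [0.45  0.48  0.151] [0.314 0.34  0.001]
top bottle 0.56 [220. 280.  29.  26.] [0.326 0.185 0.093] [0.349 0.217 0.132] [0.299 0.164 0.034]
0.6 [ 0.18733801 -0.54364923  0.2313027 ] [1.36170665e-05 9.86268775e-01 1.65148122e-01 1.66138907e-05] 1.0026317142856682 [ 0.51411312 -0.1301648   0.41665711]
```

View pics/scene0.png

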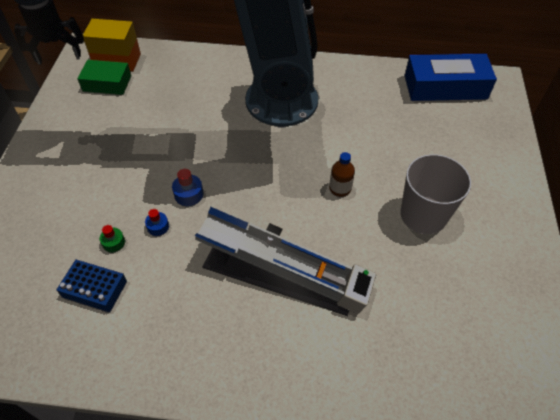

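View pics/top0.png

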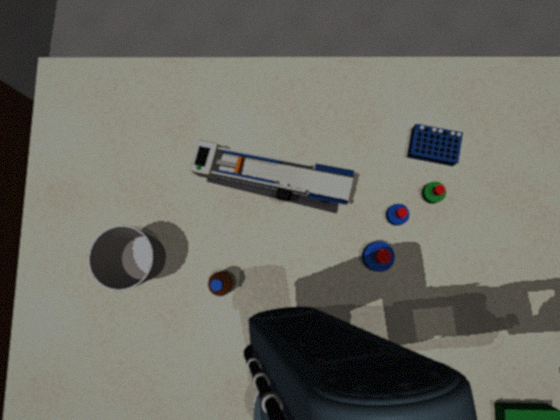

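The small blue carrier is at scene (156,223) and top (398,214); the green look-alike and the large blue one are beside it. The chute's high end is at top (350,185), and the orange pad is at (240,163). Next I fit both precisely.

```bash
cat > fit.py <<'E'
from h import *
from scipy.optimize import least_squares
def toslope(P,c):
    x,y,a=c; dx=P[...,0]-x; dy=P[...,1]-y
    lx=np.cos(a)*dx+np.sin(a)*dy; ly=-np.sin(a)*dx+np.cos(a)*dy; lz=P[...,2]-0.068
    return .978*lx-.208*lz, ly, .208*lx+.978*lz
def cap(n,im,P,d,near,ztop=.064,rad=.03):
    hsv=cv2.cvtColor(im,cv2.COLOR_BGR2HSV); h,s,v=hsv[...,0],hsv[...,1],hsv[...,2]
    m=(d>0)&((h<8)|(h>172))&(s>150)&(np.hypot(P[...,0]-near[0],P[...,1]-near[1])<rad)
    return P[m]
E
python3 - <<'E'
from fit import *
D={n:np.load(n+"0.npz") for n in("scene","top")}
for n in D:
    im,d=D[n]["im"],D[n]["d"]; P=cloud(n,d)
    q=cap(n,im,P,d,(.503,-.254)); t=q[q[:,2]>.060]
    print(n,"cap",len(q),q[:,2].max().round(3),"top",len(t),((t.max(0)+t.min(0))/2).round(4),t.mean(0).round(4),np.ptp(t,axis=0).round(3))
    m=(d>0)&(np.hypot(P[...,0]-.503,P[...,1]+.254)<.045)&(P[...,2]>.022)&(P[...,2]<.034); b=P[m]
    print("  puck top",len(b),((b.max(0)+b.min(0))/2).round(4),np.ptp(b,axis=0).round(3))
    g=(d>0)&(P[...,2]>-.02)&(P[...,2]<.02)&(abs(P[...,0]-.6)<.2)&(abs(P[...,1])<.3); print("  bench z",np.median(P[g][:,2]).round(4))
    # floor: whitish pts, plane with known slope
    R0=(P[...,0]>.48)&(P[...,0]<.72)&(P[...,1]>-.15)&(P[...,1]<.32)&(d>0)&(P[...,2]>.025)
    Q=P[R0]; c=np.array([.596,.06,1.3])
    for it in range(30):
        u,v,nn=toslope(Q,c); k=(abs(nn)<(.012 if it<10 else .005))&(abs(v)<.022)&(u>-.17)&(u<.06)
        def f(p):
            return toslope(Q[k],(p[0],p[1],p[2]))[2]
        # floor gradient -> yaw, u ; lateral from wall-top midpoints below
        r=least_squares(f,c,loss="soft_l1",f_scale=.002); 
        dc=r.x-c; a=c[2]; ax=np.array([np.cos(a),np.sin(a)]); s=ax@dc[:2]
        c=c+np.r_[ax*s*.7,dc[2]*.3]
        u,v,nn=toslope(Q,c)
        w=(nn>.009)&(nn<.045)&(u>-.17)&(u<.16)
        A=np.c_[np.ones(w.sum()),u[w]]
        ed=[]
        for lo in np.arange(-.17,.16,.02):
            z=w&(u>lo)&(u<lo+.02)
            if z.sum()>8: ed.append((lo+.01,(v[z].max()+v[z].min())/2,np.ptp(v[z])))
        e=np.array(ed); e0=e[(e[:,0]<-.08)|(e[:,0]>.01)]
        pf=np.polyfit(e0[:,0],e0[:,1],1)
        c[2]+=.5*pf[0]; c[:2]+=.5*pf[1]*np.array([-np.sin(a),np.cos(a)])
    print(n,"chute",c.round(4),"floor res",np.median(abs(nn[k])).round(4)); print((e*1000).round(0).T.astype(int))
    hh=(nn>.03)&(u>.165); print("  housing u",(u[hh].min(),u[hh].max()),"v",(v[hh].min(),v[hh].max()))
    hsv=cv2.cvtColor(im,cv2.COLOR_BGR2HSV)[R0]; o=(hsv[:,0]>6)&(hsv[:,0]<22)&(hsv[:,1]>150)
    print("  orange u",np.percentile(u[o],[2,10,50,90]).round(4),"v",v[o].min().round(3),v[o].max().round(3),"n",nn[o].max().round(3))
    blk=(v>.04)&(v<.1)&(nn>-.02); print("  detent box u",np.median(u[blk]).round(3))
E
```

```text
scene cap 98 0.069 top 68 [ 0.5001 -0.254   0.0646] [ 0.5005 -0.2542  0.0638] [0.024 0.022 0.009]
  puck top 269 [ 0.5006 -0.2543  0.0281] [0.058 0.055 0.012]
  bench z 0.0003
scene chute [ 0.5612 -0.0706  1.3151] floor res nan
[[-60 -40 -20   0  20  40  60  80 100 120 140 160]
 [  0  -2  -1   1   1   1  -1  -1   0   0   0   1]
 [ 75  76  77  76  74  74  70  71  71  69  69  70]]
  housing u (np.float64(0.1650681234662883), np.float64(0.34792342617383565)) v (np.float64(-0.03894224434120776), np.float64(0.04918285964252143))
  orange u [0.2246 0.225  0.2292 0.2339] v -0.012 0.035 n 0.06
  detent box u 0.1
top cap 72 0.069 top 72 [ 0.5001 -0.2557  0.0646] [ 0.4999 -0.2553  0.0642] [0.023 0.024 0.008]
  puck top 261 [ 0.4991 -0.2558  0.0283] [0.054 0.055 0.011]
  bench z 0.0004
  return _methods._mean(a, axis=axis, dtype=dtype,
  ret = ret.dtype.type(ret / rcount)
Traceback (most recent call last):
IndexError: too many indices for array: array is 1-dimensional, but 2 were indexed
```

```bash
cat > t.py <<'E'
from fit import *
D={n:np.load(n+"0.npz") for n in("scene","top")}
for n in D:
    im,d=D[n]["im"],D[n]["d"]; P=cloud(n,d)
    R0=(P[...,0]>.48)&(P[...,0]<.72)&(P[...,1]>-.15)&(P[...,1]<.32)&(d>0)&(P[...,2]>.025)
    Q=P[R0]; c=np.array([.596,.065,1.32])
    hsv=cv2.cvtColor(im,cv2.COLOR_BGR2HSV)[R0]
    for it in range(20):
        u,v,nn=toslope(Q,c); k=(abs(v)<.02)&(u>-.15)&(u<.04)&(nn<.02)
        s=np.median(nn[k])/.208   # axial shift
        a=c[2]; c[:2]+=.5*s*np.array([np.cos(a),np.sin(a)])
        u,v,nn=toslope(Q,c); w=(nn>.009)&(nn<.042)&(u>-.17)&(u<.16)&(abs(v)<.06)
        ed=[]
        for lo in np.arange(-.17,.16,.02):
            z=w&(u>lo)&(u<lo+.02)
            if z.sum()>8: ed.append((lo+.01,(v[z].max()+v[z].min())/2,np.ptp(v[z])))
        e=np.array(ed); e0=e[(e[:,0]<-.08)|(e[:,0]>.01)]
        pf=np.polyfit(e0[:,0],e0[:,1],1)
        c[2]+=.5*pf[0]; c[:2]+=.5*pf[1]*np.array([-np.sin(a),np.cos(a)])
    u,v,nn=toslope(Q,c)
    G=np.linalg.lstsq(np.c_[u[k],v[k],np.ones(k.sum())],nn[k],rcond=None)[0]
    print(n,"chute",c.round(4),"floor n~",G.round(4)); print((e*1000).round(0).T.astype(int))
    f=(abs(v)<.02)&(abs(nn)<.006);print("  floor start u",np.percentile(u[f],.5).round(4), "walls start", np.percentile(u[nn>.012],.5).round(4))
    hh=(nn>.034)&(u>.1)&(abs(v)<.03); print("  housing u",np.percentile(u[hh],[.5,2,98]).round(3))
    hh=(nn>.034)&(u>.18); print("  housing v",v[hh].min().round(3),v[hh].max().round(3))
    o=(hsv[:,0]>6)&(hsv[:,0]<22)&(hsv[:,1]>150)
    print("  orange u",np.percentile(u[o],[2,10,50,90]).round(4),"v",v[o].min().round(3),v[o].max().round(3),"n",nn[o].max().round(3))
E
python3 t.py
```

```text
scene chute [0.59   0.0466 1.3314] floor n~ [ 0.002   0.0857 -0.0007]
[[-160 -140 -120 -100  -80  -60  -40  -20    0   20   40   60   80  100
   120  140  160]
 [   1    0    0    0   -1    0   11   12   12    0   -1    0    0    0
     0    0    1]
 [  88   89   86   88   86   73   97   96   96   72   72   73   72   73
    73   73   72]]
  floor start u -0.1748 walls start -0.1719
  housing u [0.101 0.106 0.227]
  housing v -0.044 0.044
  orange u [0.1067 0.1072 0.1111 0.116 ] v -0.016 0.032 n 0.035
top chute [0.5902 0.0463 1.3351] floor n~ [ 0.0004 -0.003   0.    ]
[[-160 -140 -120 -100  -80  -60  -40  -20    0   20   40   60   80  100
   120  140  160]
 [   0    0    0    0    0    0   13   12   12    0    0    0    0    0
     0    0    0]
 [  86   86   86   85   84   71   95   96   95   70   70   71   70   70
    70   71   70]]
  floor start u -0.1758 walls start -0.1742
  housing u [0.101 0.106 0.225]
  housing v -0.043 0.043
  orange u [0.105  0.1059 0.1074 0.1129] v -0.023 0.056 n 0.053
```

Both cameras agree, and the sizes match the given ones. The chute sits at (0.590, 0.0465) with yaw 1.333, and the stop face is at u≈0.106. The carrier is at (0.500, -0.255). Moving above the carrier with tool x along the chute.

{"method": "move_arm", "body": {"series": [[[0.75,390,-171,0,-1.0],[0.75,390,-171,0,-1.0],[0.75,390,-171,0,-1.0],[0.75,390,-171,0,-1.0],[0.75,390,-171,0,-1.0],[0.75,390,-171,0,-1.0],[0.75,390,-171,0,-1.0],[0.75,390,-171,0,-1.0],[0.75,390,-171,0,-1.0],[0.75,390,-171,0,-1.0]]]}}

```text
time_s: 1.43
eef_pos: [0.4949, -0.2595, 0.2316]
eef_rot: [0.0, 0.786, 0.618, 0.0]
wrist_force: [0.0, -0.7, -0.5]
opening: 0.752
grasp_force: 0.0
```

```bash
cat >> h.py <<'E'
from scipy.spatial.transform import Rotation as Ro
def Rt(o):
    w,x,y,z=o["eef_rot"]; return Ro.from_quat([x,y,z,w]).as_matrix()
C=(.590,.0465,1.333)
def st(target=None):
    o=ctrl.get_obs(); p=np.array(o["eef_pos"]); R=Rt(o); a=C[2]
    d=p[:2]-C[:2]; l=(np.cos(a)*d[0]+np.sin(a)*d[1],-np.sin(a)*d[0]+np.cos(a)*d[1])
    f=np.array(o["wrist_force"])
    print("t",round(o["time_s"],2),"p",p.round(4),"phi",np.arctan2(R[1,0],R[0,0]).round(4),"zt",R[:,2].round(4),"chute lx,ly",np.round(l,4),"F",f.round(2),"Fchute",np.round([np.cos(a)*f[0]+np.sin(a)*f[1],-np.sin(a)*f[0]+np.cos(a)*f[1]],2),"op",round(o["opening"],3),"g",round(o["grasp_force"],1))
    if target is not None: print("to go mm",(R.T@(np.array(target)-p)*1000).round(1))
E
python3 -c "
from h import *
st((.5,-.2548,.034))"
```

```text
t 1.43 p [ 0.4949 -0.2595  0.2316] phi 1.3324 zt [ 5.e-04 -5.e-04 -1.e+00] chute lx,ly [-0.3198  0.0203] F [ 0.03 -0.69 -0.49] Fchute [-0.66 -0.19] op 0.752 g 0.0
to go mm [  5.9   3.7 197.6]
```

{"method": "move_arm", "body": {"series": [[[0.75,6,4,40,0],[0.75,6,4,80,0],[0.75,6,4,110,0],[0.75,6,4,110,0],[0.75,6,4,110,0],[0.75,6,4,110,0],[0.75,6,4,110,0],[0.75,6,4,110,0],[0.75,6,4,110,0],[0.75,6,4,110,0]]]}}

```text
time_s: 2.27
eef_pos: [0.4994, -0.2569, 0.1226]
eef_rot: [0.001, 0.786, 0.618, 0.0]
wrist_force: [-0.1, 0.3, -0.1]
opening: 0.748
grasp_force: 0.0
```

```bash
python3 -c "
from h import *
st((.5,-.2548,.034))"
```

```text
t 2.27 p [ 0.4994 -0.2569  0.1226] phi 1.3314 zt [ 0.0017 -0.0014 -1.    ] chute lx,ly [-0.3162  0.0166] F [-0.06  0.32 -0.06] Fchute [0.3  0.14] op 0.748 g 0.0
to go mm [ 2.3 -0.1 88.6]
```

{"method": "move_arm", "body": {"series": [[[0.75,2,0,30,0],[0.75,2,0,60,0],[0.75,2,0,80,0],[0.75,2,0,88,0],[0.75,2,0,88,0],[0.75,2,0,88,0],[0.75,2,0,88,0],[0.1,2,0,88,0],[0.1,2,0,88,0],[0.1,2,0,88,0]]]}}

```text
time_s: 3.1
eef_pos: [0.5, -0.2548, 0.0343]
eef_rot: [0.001, 0.786, 0.618, 0.0]
wrist_force: [-0.6, -0.0, -0.3]
opening: 0.333
grasp_force: 0.0
```

{"method": "move_arm", "body": {"series": [[[0.1,0,0,0,0],[0.1,0,0,0,0],[0.1,0,0,0,0],[0.1,0,0,0,0],[0.1,0,0,0,0],[0.1,0,0,0,0],[0.1,0,0,0,0],[0.1,0,0,0,0],[0.1,0,0,0,0],[0.1,0,0,0,0]]]}}

```text
time_s: 3.93
eef_pos: [0.5001, -0.2549, 0.0344]
eef_rot: [0.001, 0.786, 0.618, 0.0]
wrist_force: [-0.0, 1.0, 6.3]
opening: 0.278
grasp_force: 58.5
```

```bash
python3 -c "
from h import *
st((.5,-.2548,.034))"
```

```text
t 3.93 p [ 0.5001 -0.2549  0.0344] phi 1.3318 zt [ 0.0015 -0.0011 -1.    ] chute lx,ly [-0.314   0.0164] F [-0.02  0.96  6.32] Fchute [0.93 0.25] op 0.278 g 58.5
to go mm [ 0.  -0.1  0.4]
```

{"method": "move_arm", "body": {"series": [[[0.1,0,0,-25,0],[0.1,0,0,-60,0],[0.1,0,0,-100,0],[0.1,0,0,-140,0],[0.1,30,4,-160,0],[0.1,70,8,-160,0],[0.1,110,12,-160,0],[0.1,150,16,-160,0],[0.1,190,16,-160,0],[0.1,211,16,-160,0]]]}}

```text
time_s: 4.77
eef_pos: [0.5649, -0.0489, 0.1928]
eef_rot: [-0.001, 0.786, 0.619, 0.0]
wrist_force: [1.2, -1.3, -1.5]
opening: 0.278
grasp_force: 59.4
```

{"method": "move_arm", "body": {"series": [[[0.1,0,0,0,0],[0.1,0,0,0,0],[0.1,0,0,0,0],[0.1,0,0,0,0],[0.1,0,0,0,0],[0.1,0,0,0,0],[0.1,0,0,0,0],[0.1,0,0,0,0],[0.1,0,0,0,0],[0.1,0,0,0,0]]]}}

```text
time_s: 5.6
eef_pos: [0.5649, -0.0533, 0.1933]
eef_rot: [0.0, 0.786, 0.618, 0.0]
wrist_force: [-0.5, -0.2, -2.3]
opening: 0.27
grasp_force: 59.4
```

```bash
python3 - <<'E'
from fit import *
st((.5658,-.0533,.132))
for n in("scene","top"):
    im,d=camera(n); np.savez(n+"1.npz",im=im,d=d); P=cloud(n,d)
    b=(d>0)&(np.hypot(P[...,0]-.566,P[...,1]+.053)<.04)&(P[...,2]>.155)&(P[...,2]<.2)
    h=cv2.cvtColor(im,cv2.COLOR_BGR2HSV); b&=(h[...,0]>95)&(h[...,0]<135)&(h[...,1]>120)
    q=P[b]; u,v,nn=toslope(q,C)
    lx=.978*u+.208*nn
    print(n,len(q),"lx",lx.min(),lx.max(),"v",v.min(),v.max(),"z",q[:,2].min(),q[:,2].max()) if len(q) else print(n,0)
    cv2.imwrite(f"pics/{n}1.png",cv2.resize(im[100:260,180:480] if n=="top" else im[120:320,100:400],None,fx=2.5,fy=2.5))
E
```

```text
t 5.6 p [ 0.5649 -0.0533  0.1933] phi 1.3315 zt [ 1.e-04 -0.e+00 -1.e+00] chute lx,ly [-0.1029  0.0009] F [-0.46 -0.18 -2.31] Fchute [-0.29  0.4 ] op 0.27 g 59.4
to go mm [ 0.2  0.9 61.3]
scene 340 lx -0.12671384499114483 -0.07494002398625418 v -0.02826164105703102 0.024894633312758905 z 0.16338300304939235 0.19868250271571877
top 75 lx -0.1297033947770504 -0.0787314107233833 v -0.0041459526467142165 0.022593134281297805 z 0.18228109333455192 0.1984296418128973
```

View pics/scene1.png

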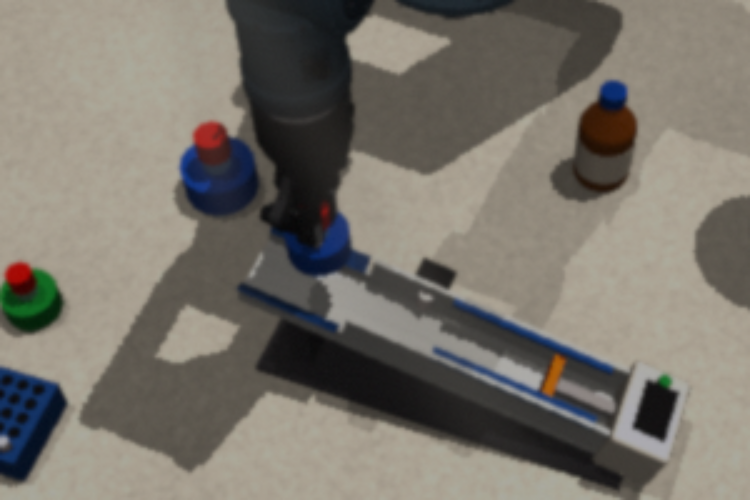

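The picture shows the carrier held upright over the bay: the puck is at crop (320,245) and the free end of the chute at (260,270). Lowering in stages.

{"method": "move_arm", "body": {"series": [[[0.1,0,1,10,0],[0.1,0,1,20,0],[0.1,0,1,30,0],[0.1,0,1,40,0],[0.1,0,1,47,0],[0.1,0,1,52,0],[0.1,0,1,56,0],[0.1,0,1,58,0],[0.1,0,1,58,0],[0.1,0,1,58,0]]]}}

```text
time_s: 6.53
eef_pos: [0.5661, -0.0534, 0.1356]
eef_rot: [0.0, 0.786, 0.618, 0.0]
wrist_force: [-0.3, -0.3, -2.0]
opening: 0.273
grasp_force: 59.4
```

```bash
python3 -c "
from h import *
st((.5658,-.0533,.132))"
```

```text
t 6.53 p [ 0.5661 -0.0534  0.1356] phi 1.3318 zt [ 5.e-04 -1.e-04 -1.e+00] chute lx,ly [-0.1027 -0.0003] F [-0.3  -0.25 -1.97] Fchute [-0.32  0.23] op 0.273 g 59.4
to go mm [ 0.  -0.3  3.6]
```

{"method": "move_arm", "body": {"series": [[[0.1,0,0,1,0],[0.1,0,0,2,0],[0.1,0,0,3,0],[0.1,0,0,3.5,0],[0.1,0,0,4,0],[0.1,0,0,4.5,0],[0.1,0,0,5,0],[0.1,0,0,5,0],[0.1,0,0,5,0],[0.1,0,0,5,0]]]}}

```text
time_s: 7.37
eef_pos: [0.5659, -0.0534, 0.1303]
eef_rot: [0.0, 0.786, 0.618, 0.0]
wrist_force: [-0.3, 0.1, -1.8]
opening: 0.272
grasp_force: 59.4
```

{"method": "move_arm", "body": {"series": [[[0.1,0,0,0.5,0],[0.1,0,0,0.5,0],[0.1,0,0,1,0],[0.1,0,0,1,0],[0.1,0,0,1.5,0],[0.1,0,0,1.5,0],[0.1,0,0,2,0],[0.1,0,0,2,0],[0.1,0,0,2,0],[0.1,0,0,2,0]]]}}

```text
time_s: 8.2
eef_pos: [0.5661, -0.0531, 0.129]
eef_rot: [0.0, 0.786, 0.618, 0.0]
wrist_force: [-0.6, 2.3, 4.2]
opening: 0.274
grasp_force: 60.1
```

Contact at the expected height (about 6 N), so I'm letting go.

{"method": "move_arm", "body": {"series": [[[0.35,0,0,-0.5,0],[0.45,0,0,-0.5,0],[0.6,0,0,-0.5,0],[0.8,0,0,-0.5,0],[0.8,0,0,-0.5,0],[0.8,0,0,-0.5,0],[0.8,0,0,-0.5,0],[0.8,0,0,-0.5,0],[0.8,0,0,-0.5,0],[0.8,0,0,-0.5,0]]]}}

```text
time_s: 9.03
eef_pos: [0.5659, -0.0533, 0.1288]
eef_rot: [-0.0, 0.786, 0.618, -0.0]
wrist_force: [-0.4, -0.0, -0.8]
opening: 0.799
grasp_force: 0.0
```

{"method": "move_arm", "body": {"series": [[[0.8,0,0,-10,0],[0.8,0,0,-30,0],[0.8,0,0,-60,0],[0.8,0,0,-80,0],[0.8,0,0,-80,0],[0.8,-40,0,-80,0],[0.0,-80,0,-80,0],[0.0,-110,0,-80,0],[0.0,-110,0,-80,0],[0.0,-110,0,-80,0]]]}}

```text
time_s: 9.87
eef_pos: [0.5393, -0.1616, 0.2088]
eef_rot: [-0.0, 0.787, 0.617, 0.0]
wrist_force: [0.5, 0.2, -0.8]
opening: 0.235
grasp_force: 0.0
```

```bash
cat > look.py <<'E'
import sys
from fit import *
tag=sys.argv[1]; st()
for n in("scene","top"):
    im,d=camera(n); P=cloud(n,d); u,v,nn=toslope(P,C)
    h=cv2.cvtColor(im,cv2.COLOR_BGR2HSV); red=((h[...,0]<5)|(h[...,0]>174))&(h[...,1]>150)&(d>0)&(abs(v)<.04)&(abs(u)<.17)&(nn>.03)
    t=red&(nn>.058)
    for nm,m in(("cap",red),("captop",t)):
        if m.any(): print(n,nm,m.sum(),"u mid",((u[m].min()+u[m].max())/2).round(4),"v mid",((v[m].min()+v[m].max())/2).round(4),"n max",nn[m].max().round(4))
    if t.sum()>10:
        A=np.c_[u[t],v[t],np.ones(t.sum())]; print("  top slope",np.linalg.lstsq(A,nn[t],rcond=None)[0].round(3))
    cv2.imwrite(f"pics/{n}{tag}.png",cv2.resize(im[120:240,180:380] if n=="top" else im[180:330,180:400],None,fx=3.5,fy=3.5))
E
python3 look.py 2
```

```text
t 9.87 p [ 0.5393 -0.1616  0.2088] phi 1.3286 zt [-1.e-04  3.e-04 -1.e+00] chute lx,ly [-2.141e-01  2.000e-04] F [ 0.5   0.23 -0.76] Fchute [ 0.34 -0.43] op 0.235 g 0.0
scene cap 116 u mid -0.1045 v mid -0.0006 n max 0.068
scene captop 92 u mid -0.1045 v mid -0.0006 n max 0.068
  top slope [-0.013 -0.009  0.062]
top cap 83 u mid -0.1068 v mid -0.0031 n max 0.0671
top captop 77 u mid -0.1068 v mid -0.0009 n max 0.0671
  top slope [ 0.024 -0.015  0.066]
```

View pics/scene2.png

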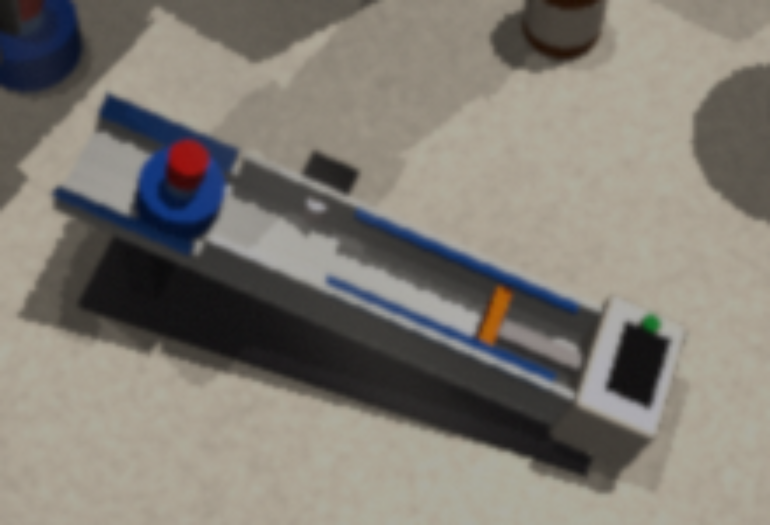

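The carrier stands flat in the bay at crop (185,190), with u≈-0.105, v≈-1 mm and its cap top parallel to the floor. The orange pad is at (495,315). Next I bring the shut fingers down behind it.

{"method": "move_arm", "body": {"series": [[[0,30,0,0,0],[0,60,0,0,0],[0,63,0,0,0],[0,63,0,20,0],[0,63,0,45,0],[0,63,0,65,0],[0,63,0,80,0],[0,63,0,88,0],[0,63,0,88,0],[0,63,0,88,0]]]}}

```text
time_s: 10.8
eef_pos: [0.5549, -0.0984, 0.121]
eef_rot: [-0.0, 0.786, 0.618, -0.0]
wrist_force: [-0.8, 0.4, 0.6]
opening: 0.001
grasp_force: 0.0
```

```bash
python3 -c "
from h import *
st()"
```

```text
t 10.8 p [ 0.5549 -0.0984  0.121 ] phi 1.3328 zt [-2.e-04  1.e-04 -1.e+00] chute lx,ly [-0.1491 -0.    ] F [-0.79  0.42  0.61] Fchute [0.23 0.87] op 0.001 g 0.0
```

{"method": "move_arm", "body": {"series": [[[0,0,0,9,0],[0,0,0,9,0],[0,4,0,9.9,0],[0,8,0,10.7,0],[0,12,0,11.6,0],[0,17,0,12.6,0],[0,22,0,13.7,0],[0,27,0,14.7,0],[0,32,0,15.8,0],[0,37,0,16.9,0]]]}}

```text
time_s: 11.63
eef_pos: [0.5638, -0.0627, 0.104]
eef_rot: [0.0, 0.786, 0.618, 0.0]
wrist_force: [-0.2, -0.4, 1.2]
opening: -0.001
grasp_force: 0.9
```

```bash
python3 look.py 3
```

```text
t 11.63 p [ 0.5638 -0.0627  0.104 ] phi 1.332 zt [ 4.e-04 -4.e-04 -1.e+00] chute lx,ly [-0.1123 -0.0002] F [-0.22 -0.35  1.25] Fchute [-0.39  0.13] op -0.001 g 0.9
scene cap 113 u mid -0.0787 v mid -0.0012 n max 0.0677
scene captop 92 u mid -0.0787 v mid -0.0012 n max 0.0677
  top slope [0.045 0.014 0.067]
top cap 59 u mid -0.1158 v mid 0.0097 n max 0.1883
top captop 52 u mid -0.1158 v mid 0.0138 n max 0.1883
  top slope [-1.505  0.532 -0.063]
```

The carrier slides flat ahead of the fingers, keeping a 35 mm offset. Continuing to the detent.

{"method": "move_arm", "body": {"series": [[[0,5,0,1.1,0],[0,10,0,2.1,0],[0,15,0,3.2,0],[0,20,0,4.3,0],[0,25,0,5.3,0],[0,29,0,6.2,0],[0,32,0,6.8,0],[0,35,0,7.4,0],[0,38,0,8.1,0],[0,41,0,8.7,0]]]}}

```text
time_s: 12.57
eef_pos: [0.5734, -0.0233, 0.0952]
eef_rot: [0.0, 0.786, 0.618, -0.0]
wrist_force: [1.0, -2.7, 0.0]
opening: -0.002
grasp_force: 1.1
```

{"method": "move_arm", "body": {"series": [[[0,3,0,0.6,0],[0,6,0,1.3,0],[0,9,0,1.9,0],[0,12,0,2.6,0],[0,15,0,3.2,0],[0,18,0,3.8,0],[0,21,0,4.5,0],[0,24,0,5.1,0],[0,27,0,5.7,0],[0,30,0,6.4,0]]]}}

```text
time_s: 13.4
eef_pos: [0.5802, 0.0064, 0.0888]
eef_rot: [-0.0, 0.786, 0.618, -0.0]
wrist_force: [0.1, -3.4, 2.4]
opening: 0.001
grasp_force: 1.5
```

```bash
python3 look.py 4
```

```text
t 13.4 p [0.5802 0.0064 0.0888] phi 1.3319 zt [-2.e-04  3.e-04 -1.e+00] chute lx,ly [-0.0413  0.    ] F [ 0.06 -3.36  2.44] Fchute [-3.25 -0.85] op 0.001 g 1.5
scene cap 100 u mid -0.0061 v mid -0.0024 n max 0.0683
scene captop 97 u mid -0.0061 v mid -0.0024 n max 0.0683
  top slope [-0.051  0.059  0.063]
top cap 76 u mid -0.0295 v mid 0.0076 n max 0.2214
top captop 73 u mid -0.0295 v mid 0.0076 n max 0.2214
  top slope [-2.65   0.053  0.046]
```

View pics/scene4.png

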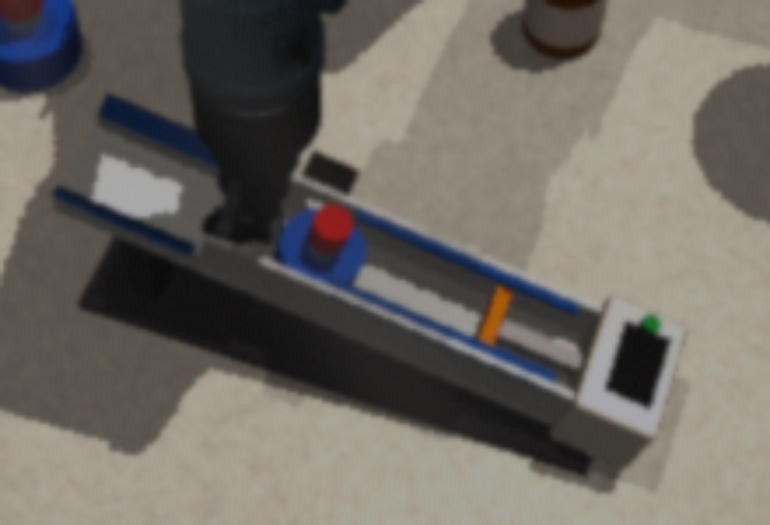

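The carrier is past the detent at crop (325,245), flat and under control, at u≈-0.006. I'll advance about 60 mm, then feel for the stop.

{"method": "move_arm", "body": {"series": [[[0,3,0,0.6,0],[0,6,0,1.3,0],[0,10,0,2.1,0],[0,14,0,3.0,0],[0,18,0,3.8,0],[0,22,0,4.7,0],[0,26,0,5.5,0],[0,30,0,6.4,0],[0,33,0,7.0,0],[0,36,0,7.7,0]]]}}

```text
time_s: 14.33
eef_pos: [0.5888, 0.0413, 0.0809]
eef_rot: [-0.0, 0.786, 0.618, -0.0]
wrist_force: [-0.3, -0.7, 0.7]
opening: 0.002
grasp_force: 0.5
```

{"method": "move_arm", "body": {"series": [[[0,3,0,0.6,0],[0,6,0,1.3,0],[0,9,0,1.9,0],[0,12,0,2.6,0],[0,15,0,3.2,0],[0,18,0,3.8,0],[0,20,0,4.3,0],[0,22,0,4.7,0],[0,24,0,5.1,0],[0,25,0,5.3,0]]]}}

```text
time_s: 15.17
eef_pos: [0.5947, 0.0655, 0.0757]
eef_rot: [-0.0, 0.786, 0.618, -0.0]
wrist_force: [0.4, -0.6, 0.3]
opening: -0.0
grasp_force: 0.4
```

```bash
cat >> look.py <<'E'
    o=(h[...,0]>6)&(h[...,0]<22)&(h[...,1]>150)&(d>0)&(u>.07)&(u<.14)&(nn>.005)&(nn<.04)&(abs(v)<.03)
    if o.any(): print("  orange",o.sum(),np.percentile(u[o],[5,10,50,90]).round(4))
E
python3 look.py 5
```

```text
t 15.17 p [0.5947 0.0655 0.0757] phi 1.3319 zt [-1.e-04  1.e-04 -1.e+00] chute lx,ly [ 0.0196 -0.0001] F [ 0.36 -0.56  0.28] Fchute [-0.46 -0.48] op -0.0 g 0.4
scene cap 118 u mid 0.0559 v mid -0.0019 n max 0.0678
scene captop 100 u mid 0.0559 v mid -0.0019 n max 0.0678
  top slope [0.062 0.018 0.06 ]
  orange 83 [0.1068 0.1073 0.1113 0.1157]
top cap 43 u mid 0.02 v mid 0.0136 n max 0.2249
top captop 42 u mid 0.02 v mid 0.0136 n max 0.2249
  top slope [-2.092 -0.004  0.186]
  orange 14 [0.105  0.1051 0.106  0.1066]
```

{"method": "move_arm", "body": {"series": [[[0,2,0,0.4,0],[0,4,0,0.9,0],[0,6,0,1.3,0],[0,8,0,1.7,0],[0,10,0,2.1,0],[0,12,0,2.6,0],[0,14,0,3.0,0],[0,15,0,3.2,0],[0,16,0,3.4,0],[0,17,0,3.6,0]]]}}

```text
time_s: 16.1
eef_pos: [0.5987, 0.0818, 0.0721]
eef_rot: [-0.0, 0.786, 0.618, -0.0]
wrist_force: [-0.6, -0.1, -0.1]
opening: -0.002
grasp_force: 0.4
```

{"method": "move_arm", "body": {"series": [[[0,0.3,0,0.1,0],[0,0.6,0,0.1,0],[0,0.9,0,0.2,0],[0,1.2,0,0.3,0],[0,1.5,0,0.3,0],[0,1.8,0,0.4,0],[0,2,0,0.4,0],[0,2,0,0.4,0],[0,2,0,0.4,0],[0,2,0,0.4,0]]]}}

```text
time_s: 16.93
eef_pos: [0.5992, 0.0837, 0.0718]
eef_rot: [-0.0, 0.786, 0.618, 0.0]
wrist_force: [0.1, -0.2, 0.3]
opening: -0.003
grasp_force: 0.2
```

```bash
python3 look.py 6
```

```text
t 16.93 p [0.5992 0.0837 0.0718] phi 1.3318 zt [ 0.e+00  1.e-04 -1.e+00] chute lx,ly [ 0.0383 -0.0002] F [ 0.13 -0.16  0.3 ] Fchute [-0.13 -0.17] op -0.003 g 0.2
scene cap 116 u mid 0.0755 v mid -0.0035 n max 0.067
scene captop 95 u mid 0.0755 v mid -0.0034 n max 0.067
  top slope [-0.007  0.098  0.064]
  orange 83 [0.107  0.1073 0.1113 0.116 ]
top cap 43 u mid 0.0298 v mid 0.0138 n max 0.2227
top captop 42 u mid 0.0298 v mid 0.0138 n max 0.2227
  top slope [-0.169  3.867  0.078]
  orange 72 [0.106  0.1062 0.1083 0.1131]
```

{"method": "move_arm", "body": {"series": [[[0,0.3,0,0.1,0],[0,0.6,0,0.1,0],[0,0.9,0,0.2,0],[0,1.2,0,0.3,0],[0,1.5,0,0.3,0],[0,1.8,0,0.4,0],[0,2,0,0.4,0],[0,2,0,0.4,0],[0,2,0,0.4,0],[0,2,0,0.4,0]]]}}

```text
time_s: 17.87
eef_pos: [0.5997, 0.0856, 0.0714]
eef_rot: [-0.0, 0.786, 0.618, 0.0]
wrist_force: [-0.4, -1.1, -0.1]
opening: -0.003
grasp_force: 0.1
```

{"method": "move_arm", "body": {"series": [[[0,0.3,0,0.1,0],[0,0.6,0,0.1,0],[0,0.9,0,0.2,0],[0,1.2,0,0.3,0],[0,1.5,0,0.3,0],[0,1.8,0,0.4,0],[0,2,0,0.4,0],[0,2,0,0.4,0],[0,2,0,0.4,0],[0,2,0,0.4,0]]]}}

```text
time_s: 18.7
eef_pos: [0.6002, 0.0875, 0.071]
eef_rot: [-0.0, 0.786, 0.618, 0.0]
wrist_force: [-0.6, -0.5, -0.4]
opening: -0.003
grasp_force: 0.2
```

```bash
python3 look.py 7
```

```text
t 18.7 p [0.6002 0.0875 0.071 ] phi 1.3318 zt [ 0.  0. -1.] chute lx,ly [ 0.0423 -0.0002] F [-0.55 -0.46 -0.41] Fchute [-0.57  0.43] op -0.003 g 0.2
scene cap 114 u mid 0.0796 v mid -0.0033 n max 0.068
scene captop 93 u mid 0.0796 v mid -0.0032 n max 0.068
  top slope [0.062 0.015 0.059]
  orange 72 [0.1078 0.1081 0.112  0.1159]
top cap 36 u mid 0.0408 v mid 0.0147 n max 0.2234
top captop 36 u mid 0.0408 v mid 0.0147 n max 0.2234
  top slope [-1.106  1.971  0.155]
  orange 57 [0.106  0.1063 0.1095 0.1129]
```

{"method": "move_arm", "body": {"series": [[[0,0.3,0,0.1,0],[0,0.6,0,0.1,0],[0,0.9,0,0.2,0],[0,1.2,0,0.3,0],[0,1.5,0,0.3,0],[0,1.8,0,0.4,0],[0,2,0,0.4,0],[0,2,0,0.4,0],[0,2,0,0.4,0],[0,2,0,0.4,0]]]}}

```text
time_s: 19.63
eef_pos: [0.6007, 0.0894, 0.0706]
eef_rot: [0.0, 0.786, 0.618, -0.0]
wrist_force: [0.3, -3.0, 1.0]
opening: 0.0
grasp_force: 1.4
```

```bash
python3 look.py 8
```

```text
t 19.63 p [0.6007 0.0894 0.0706] phi 1.3318 zt [ 0.e+00 -1.e-04 -1.e+00] chute lx,ly [ 0.0442 -0.0003] F [ 0.32 -2.99  1.02] Fchute [-2.83 -1.01] op 0.0 g 1.4
scene cap 118 u mid 0.0814 v mid -0.0035 n max 0.0676
scene captop 96 u mid 0.0814 v mid -0.0032 n max 0.0676
  top slope [0.002 0.008 0.064]
  orange 72 [0.1093 0.1102 0.114  0.1179]
top cap 35 u mid 0.0478 v mid 0.0141 n max 0.2233
top captop 35 u mid 0.0478 v mid 0.0141 n max 0.2233
  top slope [-2.426 -0.484  0.27 ]
  orange 51 [0.1081 0.1083 0.1112 0.1141]
```

Contact: 2.8 N, and the pad has moved by about 2.5 mm. One more small push, then retreat.

{"method": "move_arm", "body": {"series": [[[0,0.3,0,0.1,0],[0,0.6,0,0.1,0],[0,0.9,0,0.2,0],[0,1.2,0,0.3,0],[0,1.5,0,0.3,0],[0,1.5,0,0.3,0],[0,1.5,0,0.3,0],[0,1.5,0,0.3,0],[0,1.5,0,0.3,0],[0,1.5,0,0.3,0]]]}}

```text
time_s: 20.57
eef_pos: [0.601, 0.0909, 0.0702]
eef_rot: [-0.0, 0.786, 0.618, -0.0]
wrist_force: [-0.7, -3.6, -0.8]
opening: -0.003
grasp_force: 2.0
```

```bash
python3 look.py 9
```

```text
t 20.57 p [0.601  0.0909 0.0702] phi 1.3318 zt [-1.e-04  0.e+00 -1.e+00] chute lx,ly [ 0.0457 -0.0002] F [-0.66 -3.58 -0.82] Fchute [-3.63 -0.2 ] op -0.003 g 2.0
scene cap 118 u mid 0.0824 v mid -0.0029 n max 0.0682
scene captop 96 u mid 0.0824 v mid -0.0029 n max 0.0682
  top slope [-0.002  0.007  0.064]
  orange 74 [0.111  0.1112 0.1154 0.1192]
top cap 36 u mid 0.0528 v mid 0.0157 n max 0.2231
top captop 36 u mid 0.0528 v mid 0.0157 n max 0.2231
  top slope [0.51 5.3  0.01]
  orange 52 [0.1091 0.1094 0.1127 0.1166]
```

Pressed in about 4 mm. Retreating slowly up the slope, then up.

{"method": "move_arm", "body": {"series": [[[0,-0.5,0,-0.1,0],[0,-1,0,-0.2,0],[0,-2,0,-0.4,0],[0,-3,0,-0.6,0],[0,-5,0,-1.1,0],[0,-9,0,-2,0],[0,-14,0,-3,0],[0,-18,0,-4,0],[0,-20,0,-6,0],[0,-20,0,-15,0]]]}}

```text
time_s: 21.5
eef_pos: [0.595, 0.0709, 0.0843]
eef_rot: [-0.001, 0.787, 0.617, -0.001]
wrist_force: [-0.6, 0.3, 0.0]
opening: 0.001
grasp_force: 0.0
```

{"method": "move_arm", "body": {"series": [[[0,0,0,-20,0],[0,0,0,-45,0],[0,0,0,-80,0],[0,0,0,-120,0],[0,-40,0,-140,0],[0,-80,0,-140,0],[0,-120,0,-140,0],[0,-150,0,-140,0],[0,-150,0,-140,0],[0,-150,0,-140,0]]]}}

```text
time_s: 22.33
eef_pos: [0.5606, -0.0757, 0.2262]
eef_rot: [0.0, 0.787, 0.616, 0.0]
wrist_force: [0.8, 0.3, -0.7]
opening: 0.002
grasp_force: 0.0
```

```bash
python3 look.py 10
```

```text
t 22.33 p [ 0.5606 -0.0757  0.2262] phi 1.3284 zt [ 0.0011 -0.     -1.    ] chute lx,ly [-0.1257 -0.0003] F [ 0.77  0.34 -0.7 ] Fchute [ 0.52 -0.67] op 0.002 g 0.0
scene cap 116 u mid 0.0815 v mid -0.0025 n max 0.0671
scene captop 94 u mid 0.0815 v mid -0.0025 n max 0.0671
  top slope [-0.012 -0.007  0.065]
  orange 72 [0.1094 0.1101 0.1138 0.1177]
top cap 80 u mid -0.0352 v mid 0.005 n max 0.2888
top captop 72 u mid -0.0352 v mid 0.005 n max 0.2888
  top slope [-0.905 -0.076  0.134]
  orange 50 [0.1072 0.1076 0.1103 0.1137]
```

View pics/scene10.png

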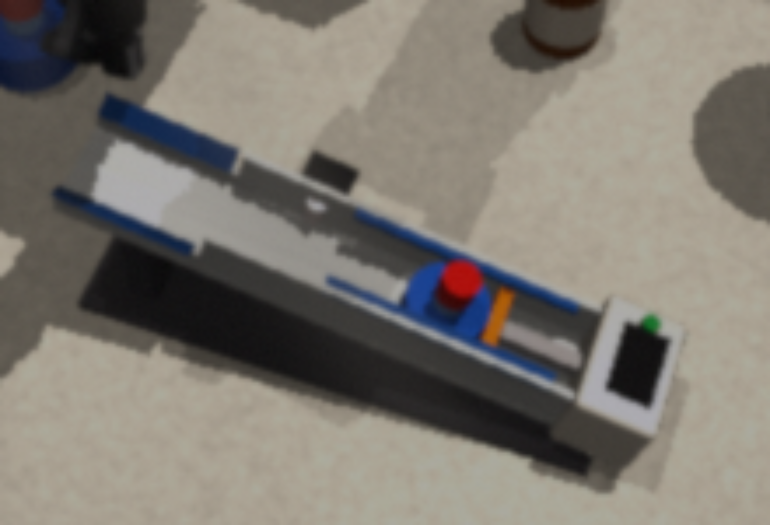

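The carrier rests flat against the pad at crop (455,295), and the pad at (498,315) is still pressed in by about 2 mm. The arm is clear of everything.

```bash
python3 -c "
from h import *
print(order.hand_in())"
```

```text
the job is handed in; nothing more can be done
None
```

The job is handed in: the carrier rests flat against the orange stop, which is pressed in by about 2 mm as measured in the camera images, and the arm is clear; no verdict came back.

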